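# Close the cake dome over the rusks

## Robot

A 6-joint arm with a two-finger parallel gripper is mounted at the origin on the work surface. World frame = base frame: x ahead of the robot, y to its left, z up, the work surface at z = 0. Lengths are in m, angles in rad, forces in N, time in s.
With the tool pointing down it reaches from about 0.425 to 0.95 m from the base axis. Payload 3.5 kg.
Tool frame: the origin (TCP) lies midway between the tips of the shut fingers; the grasp point (between the pads) lies 19 mm behind it (ctrl.pinch_z is the distance from the TCP to the grasp point, in m); z points along the fingers, y is the line along which they close (so a half turn about z gives the same grasp; the last joint's range is limited). The gripper opens to 85 mm and grips with 20 to 120 N. Pads are 22 mm wide; open, the fingers measure 114 mm over their backs; the gripper's body (76 mm by 85 mm) begins 54 mm behind the grasp point. The pads swing forward as they close: fully open they stand 13 mm farther back than shut.
Start: joints at [-1.341, 0.286, 1.577, -0, 1.279, -0.15], TCP at [0.25, -0.627, 0.231] pointing down, gripper open.
Joint ranges: [-2.77, 2.77], [-0.9, 2.22], [0.21, 2.48], [-1.53, 4.67], [0.24, 2.81], [-2.84, 2.84]. Speed limits (rad/s): [2.79, 2.79, 3.14, 3.14, 3.14, 3.14].

## Interface

Orientations are given as a unit quaternion [x, y, z, w].
In Python, from plant import get_state, viewer, sign_off, ctrl gives the robot as it stands. The module is installed in compiled form; this text tells all that it offers.
- The arm moves only by the shell command python3 -m handwheel 'ROWS' [FORCE]. ROWS is JSON, a list that holds one entry, the list of rows, each a list of 5 numbers: the finger opening in m, from 0 to 0.0854, then the shift along the tool's x, y, z in m, then the turn about the tool's z in degrees. In form: [[[claw, x, y, z, spin], ...]]. A call has 1 to 12 rows; each row shifts and turns the commanded pose from where the row before left it, along the tool's axes as they then stand; what a row does not reach is not made up. A row lasts 1/12 s, in which the tool goes at most 41.7 mm and 7.16 degrees, less where a joint would pass 70% of its speed; a pose out of reach is approached as far as the arm can. A call is refused whole if a number of a shift passes 0.0417 or a number of a turn 7.16, either way. A call with a gripper value outside its range is refused whole. The fingers move at their own pace and stop on an object; FORCE is the grip in N (left out, the last holds). Time passes only in rows, so rows that do not move let the fingers close. It gives the time, the measured TCP pose, the force, the opening and the grip force at its end, in the units of the state.
- get_state(): the state, without advancing time (a new reading comes with each control period).
- viewer.read_camera(name): name is "scene" or "top"; returns the picture (420x560x3 uint8, blue, green, red); there is no depth.
- viewer.camera_params(name): a dict with "fov_y" (degrees; the focal length in pixels is half the picture's height over the tangent of half this angle, whatever the lens; pixels are square), "cx", "cy" (the principal point, pixels), "xyz" and "attitude" of the camera in the world. Camera axes: x right, y up, looking along -z (the intrinsics and any distortion apply to the point x, -y, -z); pixel columns grow to the right and rows downward; lengths in m; the calibration is good to about 2 mm. A picture is of the moment at which its call begins. camera_params takes no time and is no camera call.
- sign_off(): hands the job in; it is judged then, once.
Trained networks look in the newest picture that a camera, given by its name, has taken for a name from the list of things; names that differ only in an ending like _2 or _b are one class to them, and where a whole thing is asked for, a point or a joint stands for the part that bears it (a point fixed in the world has none). Each returns a list of dicts, best first, with "confidence" (0 to 1); they miss things now and then, are a little off and sometimes report something else, mostly with a low value. They report only what shows in the picture. A call takes as long as a camera call. They do not tell look-alikes from the thing itself.
- viewer.look_for(camera, name): "extent" ([left, top, width, height] as shares, 0 to 1, of the picture: columns of its width, rows of its height, round what is visible of it).
- viewer.outline_of(camera, name): "mask" (420x560 bool, what is visible of it) and "extent" ([left, top, width, height] as shares, 0 to 1, of the picture: columns of its width, rows of its height, round what is visible of it).
- viewer.pinpoint(camera, name): "xy" ([column, row] as shares, 0 to 1, of the picture: columns of its width, rows of its height: a listed point, or the origin of a listed thing).
The state is a dict: "time": time; "qpos": joint angles; "dq": joint speeds; "joint_efforts": joint torques, N m; "eef_pos": TCP position; "tcp_rot": TCP orientation; "contact_force": force on the tool from outside, world axes, zero at the start; "wrist_torque": the same for the moment, N m; "opening": opening from 0.0 (shut) to 1.0 (fully open); "finger_force": force on a finger pad.
Only numpy, scipy, OpenCV 4.12 (cv2) and the standard library are available. Lean on these libraries where they do the work, as an engineer would, in place of code of your own. Each camera call takes 0.05 s, during which the arm holds its last target. There are 200 camera calls.

## Task

Put the rusk that is still on a saucer onto the cake stand beside the one already there, without setting it on the stand's rim or ledge. Then cover both with the glass dome: lower it gently onto the stand, keep it upright, and turn it until its three lugs drop into the stand's pockets and it sits fully home, then let go. Leave the empty saucer, the cake server and the timer where they are.

Things in the scene. Friction and masses are not known exactly. Their poses are not given: they have to be found in the camera images.
- stand: White ceramic cake stand, fixed to the table, round, 208 mm across; origin at the centre of its underside on the table, z up. Flat plate floor 22 mm above the table, radius 78 mm. Around it a ledge (radius 78 to 96 mm, top 30 mm above the table), outside that an upright lip (radius 96 to 104 mm, top at 38 mm) that keeps the dome centred to within 3 mm.
- stand_floor (a point): Centre of the stand's plate floor, 22 mm above the table.
- stand_ledge (a point): Centre of the ledge's top plane, 30 mm above the table. The ledge is cut by three equal pockets 120 degrees apart, each 26 mm wide along the rim and 8 mm deep, for the dome's lugs. They may be at ANY angle: neither this point's yaw nor the stand's tells it. With its lugs within about 3 degrees of the pockets, the dome drops 7 mm by its own weight if not held up.
- dome: Clear glass cake dome, about 0.4 kg, standing upright on three lugs. Origin at the centre of the lugs' bottom plane, z up. Glass outer radius 92 mm, wall 5 mm, rim 7 mm above the lug bottoms, top at 112 mm. Lugs 14 mm wide along the rim, radius 86 to 93 mm, at 0, 120, 240 degrees from its x axis. Origin height above the stand's underside: riding on the ledge 30 mm, home 23 mm.
- dome_knob (a point): Centre of the wooden bar knob on top of the dome, 133 mm above the dome's origin; the bar is 46 mm long along the dome's x, 16 mm thick along its y, 28 mm high (119 to 147 mm above the dome's origin).
- rusk_saucer: The rusk (hard bread, light brown) that lies on a saucer: 58 mm long along its x, 28 mm wide along its y, 22 mm high. Origin at the centre of its underside, z up.
- rusk_stand: An equal rusk (58 x 28 x 22 mm) already lying on the stand's floor off to one side, about 46 mm from the stand's centre and roughly square to the radius. Origin at the centre of its underside.
- saucer_loaded: Grey stoneware saucer, 130 mm across, rim 14 mm high, flat floor 7 mm above the table out to radius 46 mm, origin at the centre of its underside. It carries the rusk (the two saucers swap places).
- saucer_empty: An equal, empty saucer, origin at the centre of its underside. Leave it alone.
- server: Steel cake server lying on the table, 250 mm long along its y, 55 mm wide, 11 mm high; origin under its middle. Leave it alone.
- timer: White plastic kitchen timer with dial and small toggle switch, 50 x 75 mm, 47 mm high with the toggle; origin under its centre. Leave it alone.
Mind the look-alikes: they are no part of the job. What is shaped like the rusk_stand but purple or red is not meant. Of the things shaped like the stand, the white one is meant.

How it is judged:
On the way, in this order (a step that is already met when the one before it is completed fails the run):
1. the rusk from the saucer lies on the stand's floor, let go (horizontal distance between rusk_saucer and stand_floor below 0.07 m and z of rusk_saucer in the frame of stand_floor between -0.005 and 0.035 m and contact force between the fingers and rusk_saucer below 0.1 N and linear speed of rusk_saucer below 0.03 m/s), for 0.2 s.
2. the dome sits home on the stand with its lugs in the pockets (horizontal distance between dome and stand below 0.007 m and z of dome in the frame of stand between 0.018 and 0.0258 m and angle between dome's own z axis and vertical below 0.03 rad), for 0.2 s.
At the end, for the whole second after the job is handed in: Both rusks rest on the stand's floor (centres within 70 mm of its axis, at most 35 mm above the floor) under the dome; the dome is upright (tilt under 0.03 rad), centred on the stand within 7 mm and home: its origin 18 to 25.8 mm above the stand's underside; all at rest and let go (all of step 2 and horizontal distance between each of rusk_saucer, rusk_stand and stand_floor below 0.07 m and z of rusk_saucer in the frame of stand_floor between -0.005 and 0.035 m and z of rusk_stand in the frame of stand_floor between -0.005 and 0.035 m and linear speed of each of dome, rusk_saucer, rusk_stand below 0.02 m/s); the robot touches nothing.
It fails at once if the dome is tipped more than 0.4 rad (angle between dome's own z axis and vertical above 0.4 rad).
It fails at once if the dome is slammed or forced onto the stand (over 60 N) (contact force between dome and stand above 60 N).
It fails at once if the empty saucer is moved more than 30 mm (distance of saucer_empty from where it was at the start of the episode above 0.03 m).
It fails at once if the cake server is moved more than 30 mm (distance of server from where it was at the start of the episode above 0.03 m).
It fails at once if the timer is moved more than 30 mm (distance of timer from where it was at the start of the episode above 0.03 m).
It also fails if it takes over 72 s, if anything falls off the work surface, if the arm or the gripper's body presses on something with over 40 N, if the wrist force passes 120 N, or if a joint passes its speed limit or range.

## Working session

There is one attempt and no reset: what is moved stays moved. The work goes in short steps, Python scripts to look and compute and a shell command to move; the robot and the scene stay as the last step left them, time stands still between calls to the robot, and variables do not carry over. Pictures are saved under pics/ and viewed, at most 10 in all, crops included, and the job is handed in when it is done.

```bash
mkdir -p pics; cat > h.py <<'E'
import numpy as np, cv2
from scipy.spatial.transform import Rotation as R
from plant import get_state, viewer, sign_off, ctrl
def cam(n):
    p=viewer.camera_params(n); f=210/np.tan(np.radians(p['fov_y'])/2)
    return p,f,R.from_quat(p['attitude']).as_matrix(),np.array(p['xyz'])
def ray(n,u,v):
    p,f,M,c=cam(n); d=M@np.array([(u-p['cx'])/f,-(v-p['cy'])/f,-1]); return c,d
def on(n,u,v,z):
    c,d=ray(n,u,v); return c+d*(z-c[2])/d[2]
def proj(n,P):
    p,f,M,c=cam(n); q=M.T@(np.array(P)-c); return np.array([p['cx']-f*q[0]/q[2],p['cy']+f*q[1]/q[2]])
E
python3 - <<'E'
from h import *
for n in('scene','top'):
    print(viewer.camera_params(n)); cv2.imwrite(f'pics/{n}0.png',viewer.read_camera(n))
    for o in 'stand dome dome_knob rusk_saucer rusk_stand saucer_loaded saucer_empty server timer stand_floor'.split():
        for r in viewer.pinpoint(n,o)[:4]: 
            u,v=r['xy'][0]*560,r['xy'][1]*420
            print(n,o,round(r['confidence'],2),round(u),round(v),on(n,u,v,{'dome_knob':.133,'rusk_saucer':.007,'rusk_stand':.022,'stand_floor':.022}.get(o,0)).round(3))
E
```

```text
{'fov_y': 57.205340185563095, 'cx': 280.8801579326923, 'cy': 215.35911890695968, 'xyz': array([ 1.0840062 , -0.34477038,  0.65592507]), 'attitude': array([0.38668217, 0.20021216, 0.43341389, 0.78901483])}
scene stand 0.9 264 246 [0.477 0.014 0.   ]
scene stand 0.63 329 164 [0.249 0.401 0.   ]
scene dome 0.78 360 221 [0.529 0.286 0.   ]
scene dome_knob 0.81 367 181 [0.531 0.282 0.133]
scene rusk_saucer 0.75 139 278 [ 0.427 -0.28   0.007]
scene rusk_stand 0.92 286 317 [ 0.697 -0.067  0.022]
scene rusk_stand 0.78 270 228 [0.447 0.051 0.022]
scene rusk_stand 0.7 299 190 [0.348 0.209 0.022]
scene saucer_loaded 0.56 145 277 [ 0.423 -0.267  0.   ]
scene saucer_empty 0.89 174 349 [ 0.632 -0.279  0.   ]
scene server 0.96 325 326 [ 0.744 -0.003  0.   ]
scene timer 0.69 421 274 [0.75  0.274 0.   ]
scene timer 0.25 258 238 [0.442 0.018 0.   ]
scene stand_floor 0.87 256 240 [ 0.468 -0.003  0.022]
scene stand_floor 0.6 331 159 [0.255 0.404 0.022]
{'fov_y': 52.32004981996703, 'cx': 281.971970931456, 'cy': 206.85172849758712, 'xyz': array([0.27470585, 0.03762155, 1.23668364]), 'attitude': array([ 0.0739062 , -0.06910489, -0.67776682,  0.7282819 ])}
top stand 0.95 300 226 [ 0.475 -0.001  0.   ]
top stand 0.84 149 297 [0.242 0.411 0.   ]
top stand 0.65 217 128 [0.762 0.272 0.   ]
top dome 0.89 202 203 [0.523 0.291 0.   ]
top dome_knob 0.83 196 188 [0.536 0.286 0.133]
top rusk_saucer 0.52 395 250 [ 0.423 -0.277  0.007]
top rusk_stand 0.78 285 229 [0.459 0.042 0.022]
top rusk_stand 0.77 213 270 [0.33  0.235 0.022]
top rusk_stand 0.73 320 164 [ 0.661 -0.049  0.022]
top saucer_loaded 0.84 390 253 [ 0.414 -0.267  0.   ]
top saucer_empty 0.73 400 181 [ 0.633 -0.291  0.   ]
top server 0.55 306 137 [ 0.751 -0.004  0.   ]
top timer 0.69 218 129 [0.758 0.268 0.   ]
top stand_floor 0.76 299 227 [0.468 0.002 0.022]
top stand_floor 0.73 148 296 [0.244 0.407 0.022]
top stand_floor 0.21 297 225 [0.474 0.009 0.022]
```

View pics/top0.png

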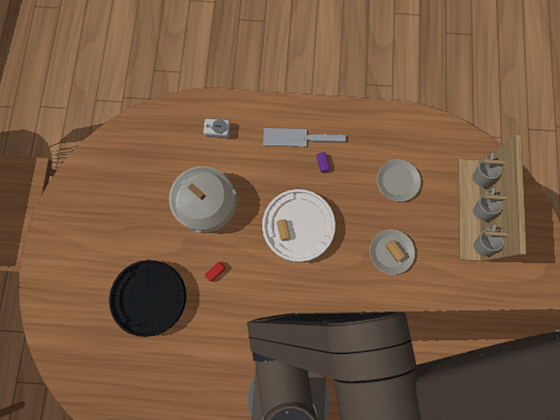

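View pics/scene0.png

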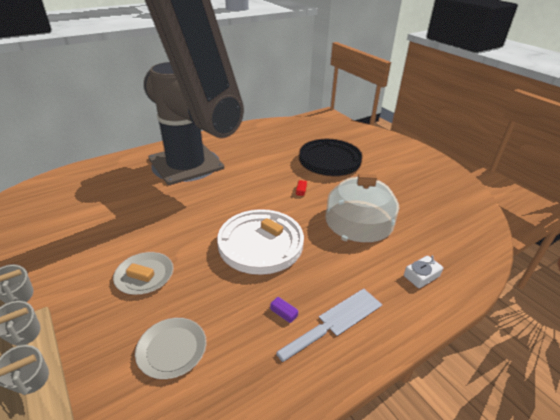

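The rusk wanted is the light-brown one on a saucer, at top (396,251) and scene (140,272). Things it could be taken for:
- the light-brown rusk on the stand, top (284,230)
- the purple block, top (322,162)
- the red block, top (215,271)

The stand wanted is the white one at top (299,226), not the black one at (148,297). The dome is at (202,200). Next I'll rectify close crops of these.

```bash
cat >> h.py <<'E'
def rect(n,img,cx,cy,z,half,N=380):
    # metric view: right=+x? columns: y decreasing->right, rows: x decreasing->down
    w=[(cx+half,cy+half),(cx+half,cy-half),(cx-half,cy-half),(cx-half,cy+half)]
    src=np.float32([proj(n,(x,y,z)) for x,y in w]); dst=np.float32([(0,0),(N,0),(N,N),(0,N)])
    return cv2.warpPerspective(img,cv2.getPerspectiveTransform(src,dst),(N,N),flags=cv2.INTER_CUBIC)
E
cat > m.py <<'E'
from h import *
from scipy.optimize import least_squares
im={n:np.mean([viewer.read_camera(n) for _ in range(3)],0).astype(np.uint8) for n in('scene','top')}
rows=[]
for n in('top','scene'):
    rows.append(np.hstack([cv2.resize(rect(n,im[n],*a),(266,266)) for a in((.472,.0,.03,.11),(.423,-.275,.029,.07),(.533,.285,.147,.06))]))
cv2.imwrite('pics/rect.png',np.vstack(rows))
def contour(n,o,near):
    best=min(viewer.outline_of(n,o),key=lambda r:np.hypot(*(np.array([r['extent'][0]+r['extent'][2]/2,r['extent'][1]+r['extent'][3]/2])*[560,420]-near)))
    m=best['mask'].astype(np.uint8)
    return m,max(cv2.findContours(m,0,1)[0],key=cv2.contourArea)[:,0].astype(float)
# circle centres: silhouette centre of disc at rim height
for o,z,pts in(('stand',.038,{'top':(299,226),'scene':(260,240)}),('saucer_loaded',.014,{'top':(391,252),'scene':(144,272)})):
    for n,p in pts.items():
        m,c=contour(n,o,p); P=np.array([on(n,u+.0,v+.0,z)[:2] for u,v in c])
        (x,y),r=cv2.minEnclosingCircle(P.astype(np.float32)); print(o,n,round(x,4),round(y,4),round(r,4))
for o,z,pts in(('rusk_saucer',.018,{'top':(396,251),'scene':(140,272)}),('rusk_stand',.033,{'top':(284,230),'scene':(271,228)}),('dome_knob',.133,{'top':(196,190),'scene':(367,181)})):
    for n,p in pts.items():
        try: 
            m,c=contour(n,o,p); v,u=np.nonzero(m)
            P=np.array([on(n,a,b,z)[:2] for a,b in zip(u,v)])
            w,V=np.linalg.eigh(np.cov(P.T)); print(o,n,P.mean(0).round(4),'yaw',np.degrees(np.arctan2(V[1,1],V[0,1])).round(1)%180,len(P),np.sqrt(12*w).round(3))
        except Exception as e: print(o,n,e)
print(ctrl.pinch_z,{k:np.round(v,3) for k,v in get_state().items()})
E
python3 m.py
```

```text
stand top 0.475 0.0061 0.1057
stand scene 0.4848 0.0017 0.1158
saucer_loaded top 0.5346 0.2916 0.1041
saucer_loaded scene 0.4183 -0.2676 0.065
rusk_saucer top [ 0.4216 -0.2737] yaw 38.099999999999994 214 [0.031 0.055]
rusk_saucer scene [ 0.4205 -0.2763] yaw 28.400000000000006 387 [0.038 0.067]
rusk_stand top [0.4574 0.0494] yaw 18.099999999999994 198 [0.028 0.057]
rusk_stand scene [0.4572 0.0472] yaw 5.400000000000006 274 [0.04  0.066]
dome_knob top time passes only in moves, steps and waits
dome_knob scene time passes only in moves, steps and waits
0.0187 {'time': np.float64(1.9), 'qpos': array([-1.341,  0.286,  1.577, -0.   ,  1.279, -0.15 ]), 'dq': array([ 0.001,  0.001,  0.001, -0.   , -0.001,  0.   ]), 'joint_efforts': array([ 2.0000e-03, -4.0594e+01, -2.9293e+01, -0.0000e+00,  1.0000e-03,
        0.0000e+00]), 'eef_pos': array([ 0.25 , -0.627,  0.231]), 'tcp_rot': array([ 0.982,  0.189, -0.   , -0.   ]), 'contact_force': array([-0.632,  1.07 , -0.437]), 'wrist_torque': array([0.002, 0.058, 0.029]), 'finger_force': np.float64(0.0), 'opening': np.float64(0.997)}
```

View pics/rect.png

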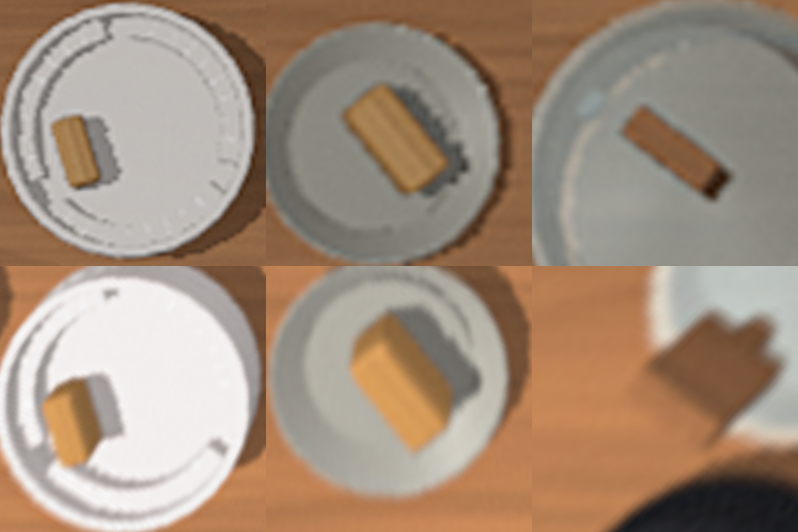

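The crops confirm the choice: a light-brown rusk on the grey saucer, yaw about 40°, centre about (0.421, -0.275). The white stand's pocket edges show at roughly 10°, 119° and -121°. Moving to the rusk.

```bash
python3 -m handwheel '[[[0.05,0,0,0,-6.07],[0.05,0,0,0,-6.07],[0.05,0,0,0,-6.06],[0.05,0.0257,-0.0306,0,0],[0.05,0.0257,-0.0306,0,0],[0.05,0.0257,-0.0306,0,0],[0.05,0.0257,-0.0306,0,0],[0.05,0.0257,-0.0306,0,0]]]' 50
python3 -m handwheel '[[[0.05,0.0381,-0.0011,0,0],[0.05,0.0381,-0.0011,0,0],[0.05,0.0381,-0.0011,0,0],[0.05,0.0381,-0.0011,0,0],[0.05,0.0381,-0.0011,0,0],[0.05,0.0381,-0.0011,0,0],[0.05,0,0,0.04,0],[0.05,0,0,0.04,0],[0.05,0,0,0.04,0],[0.05,0,0,0,0],[0.05,0,0,0,0]]]'
cat > w.py <<'E'
from h import *
import sys
def go(x,y,z,yaw):
    "tool-frame deltas after spinning to tool-x yaw (deg, mod 180)"
    s=get_state(); M=R.from_quat(s['tcp_rot']).as_matrix(); p=s['eef_pos']
    cy=np.degrees(np.arctan2(M[1,0],M[0,0])); d=(yaw-cy+90)%180-90; t=np.radians(cy+d)
    D=np.array([x,y,z])-p
    print('t',round(s['time'],2),'pos',np.round(p,4),'yaw',round(cy,2),'tilt',round(np.degrees(np.arccos(-M[2,2])),2),'q6',round(s['qpos'][5],2),'F',np.round(s['contact_force'],1),'op',round(s['opening'],3),'ff',round(s['finger_force'],1))
    print('spin',round(-d,2),'xyz',np.round([D[0]*np.cos(t)+D[1]*np.sin(t),D[0]*np.sin(t)-D[1]*np.cos(t),-D[2]],4))
if __name__=='__main__': go(*map(float,sys.argv[1:]))
E
python3 w.py .421 -.275 .011 40
```

```text
time: 2.57
eef_pos: [0.2503, -0.4253, 0.2311]
tcp_rot: [0.94, 0.341, 0.0, -0.0]
contact_force: [-0.1, 0.4, 1.0]
opening: 0.586
finger_force: 0.0
time: 3.48
eef_pos: [0.4203, -0.2739, 0.1096]
tcp_rot: [0.94, 0.342, -0.001, -0.003]
contact_force: [-0.5, -0.2, 0.7]
opening: 0.587
finger_force: 0.0
t 3.48 pos [ 0.4203 -0.2739  0.1096] yaw 39.97 tilt 0.32 q6 0.09 F [-0.5 -0.2  0.7] op 0.587 ff 0.0
spin -0.03 xyz [-0.0002  0.0013  0.0986]
```

```bash
python3 -m handwheel '[[[0.05,0,0.001,0.03,0],[0.05,0,0,0.03,0],[0.05,0,0,0.02,0],[0.05,0,0,0.0185,0],[0.05,0,0,0,0],[0.015,0,0,0,0],[0.015,0,0,0,0],[0.015,0,0,0,0],[0.015,0,0,0,0],[0.015,0,0,0,0]]]' 40
python3 -m handwheel '[[[0.015,0,0,0,0],[0.015,0,0,0,0],[0.015,0,0,-0.03,0],[0.015,0,0,-0.03,0],[0.015,0,0,-0.03,0],[0.015,0,0,0,0]]]'
python3 - <<'E'
from h import *
im=[viewer.read_camera(n) for n in('scene','top')]
a=cv2.resize(im[0][200:330,60:320],(780,390),interpolation=2); cv2.imwrite('pics/g1.png',a)
# polar unwrap of the ledge, both cameras (arm may cover some)
o=[]
for n,c,m in(('top',(.475,.002),im[1]),('scene',(.475,.002),im[0])):
    th=np.radians(np.arange(-180,180,.5)); r=np.arange(.07,.112,.0005)
    T,Rr=np.meshgrid(th,r); g=np.array([proj(n,(c[0]+q*np.cos(t),c[1]+q*np.sin(t),.03)) for t,q in zip(T.ravel(),Rr.ravel())]).reshape(*T.shape,2).astype(np.float32)
    s=cv2.remap(m,g[...,0],g[...,1],2); s=cv2.resize(s,None,fx=1.1,fy=2)
    for k in range(-180,180,30): cv2.putText(s,str(k),(int((k+180)*2.2),164),0,.35,(0,0,255)); cv2.line(s,(int((k+180)*2.2),155),(int((k+180)*2.2),168),(0,0,255))
    o.append(s)
cv2.imwrite('pics/polar.png',np.vstack(o))
E
```

```text
time: 4.32
eef_pos: [0.4242, -0.2781, 0.0161]
tcp_rot: [0.94, 0.342, 0.001, 0.003]
contact_force: [-0.3, -0.7, 6.9]
opening: 0.317
finger_force: 41.2
time: 4.82
eef_pos: [0.4258, -0.2793, 0.1106]
tcp_rot: [0.94, 0.342, 0.003, 0.006]
contact_force: [0.6, -0.6, 0.5]
opening: 0.316
finger_force: 40.3Traceback (most recent call last):
  File "<stdin>", line 8, in <module>
  File "h.py", line 12, in proj
    p,f,M,c=cam(n); q=M.T@(np.array(P)-c); return np.array([p['cx']-f*q[0]/q[2],p['cy']+f*q[1]/q[2]])
            ~~~^^^
  File "h.py", line 5, in cam
    p=viewer.camera_params(n); f=210/np.tan(np.radians(p['fov_y'])/2)
ValueError: time passes only in moves, steps and waits
```

View pics/g1.png

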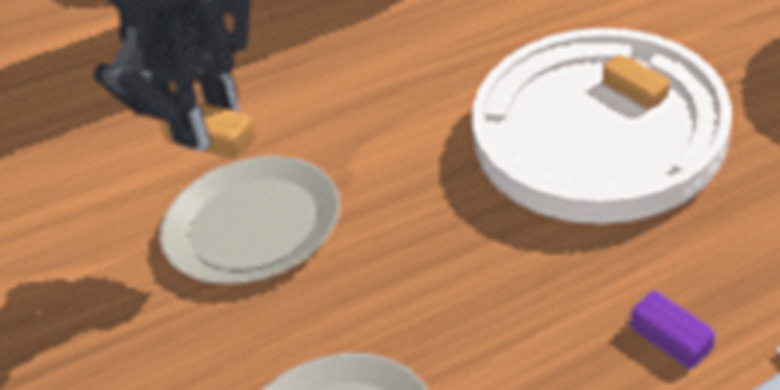

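The rusk is gripped and lifted at crop (215,130), and the stand with its rusk is at crop (600,125). Next I'll unwrap the ledge and compute the placing.

```bash
sed -i 's/^def cam/import functools\n@functools.lru_cache\ndef cam/' h.py
cat > polar.py <<'E'
from h import *
im=[viewer.read_camera(n) for n in('scene','top')]
cen={}
for n,m,z in(('top',im[1],.038),('scene',im[0],.038)):
    hsv=cv2.cvtColor(m,cv2.COLOR_BGR2HSV); w=((hsv[...,1]<45)&(hsv[...,2]>120)).astype(np.uint8)
    u,v=map(int,proj(n,(.475,.002,.03))); k,lab,st,_=cv2.connectedComponentsWithStats(w)
    mm=(lab==lab[v,u]).astype(np.uint8); c=max(cv2.findContours(mm,0,1)[0],key=cv2.contourArea)[:,0]
    P=np.array([on(n,a,b,z)[:2] for a,b in c]); cm=cam(n)[3][:2]
    d=P-np.array([.475,.002]); r=np.hypot(*d.T)
    # keep far side of the rim (silhouette there is the lip top edge)
    far=(d@(np.array([.475,.002])-cm)>0)&(abs(r-.104)<.012) 
    Q=P[far]; A=np.c_[2*Q,np.ones(len(Q))]
    from scipy.optimize import least_squares
    s=least_squares(lambda c:np.hypot(*(Q-c).T)-.104,[.475,.002],loss='soft_l1',f_scale=.002).x
    print(n,s.round(4),len(Q),'far-edge r mean',np.hypot(*(Q-s).T).std().round(4)); cen[n]=s
o=[]
for n,m in(('top',im[1]),('scene',im[0])):
    c=cen[n]; th=np.radians(np.arange(-180,180,.5)); r=np.arange(.07,.112,.0005)
    T,Rr=np.meshgrid(th,r); g=np.array([proj(n,(c[0]+q*np.cos(t),c[1]+q*np.sin(t),.03)) for t,q in zip(T.ravel(),Rr.ravel())]).reshape(*T.shape,2).astype(np.float32)
    s=cv2.remap(m,g[...,0],g[...,1],2); s=cv2.resize(s,None,fx=1.1,fy=2)
    for k in range(-180,180,30): cv2.putText(s,str(k),(int((k+180)*2.2),164),0,.35,(0,0,255)); cv2.line(s,(int((k+180)*2.2),155),(int((k+180)*2.2),168),(0,0,255))
    o.append(s)
cv2.imwrite('pics/polar.png',np.vstack(o))
E
python3 polar.py; python3 w.py .483 -.025 .11 17
```

```text
top [0.4719 0.0053] 99 far-edge r mean 0.001
scene [0.4772 0.0037] 98 far-edge r mean 0.0011
t 5.02 pos [ 0.4216 -0.2754  0.1022] yaw 39.96 tilt 0.07 q6 0.09 F [-0.2 -0.2 -0.4] op 0.312 ff 40.3
spin 22.96 xyz [ 0.1319 -0.2215 -0.0078]
```

View pics/polar.png

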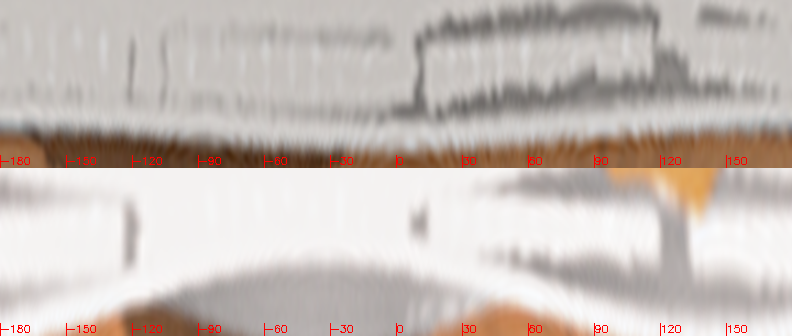

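```bash
python3 -m handwheel '[[[0.015,0,0,0,5.74],[0.015,0,0,0,5.74],[0.015,0,0,0,5.74],[0.015,0,0,0,5.74],[0.015,0.01924,-0.0322,0,0],[0.015,0.01924,-0.0322,0,0],[0.015,0.01924,-0.0322,0,0],[0.015,0.01924,-0.0322,0,0],[0.015,0.01924,-0.0322,0,0],[0.015,0.01924,-0.0322,0,0],[0.015,0.01924,-0.0322,0,0],[0.015,0,0,0,0]]]' 
python3 -m handwheel '[[[0.015,0,0,0.025,0],[0.015,0,0,0.02,0],[0.015,0,0,0,0],[0.015,0,0,0,0]]]' 
python3 w.py .4845 -.0205 .028 17
```

```text
time: 6.02
eef_pos: [0.4841, -0.0155, 0.1009]
tcp_rot: [0.989, 0.151, -0.001, -0.002]
contact_force: [-0.4, -0.8, -0.6]
opening: 0.32
finger_force: 40.3
time: 6.35
eef_pos: [0.4829, -0.0207, 0.0556]
tcp_rot: [0.989, 0.148, -0.003, -0.001]
contact_force: [-0.4, 0.3, -0.1]
opening: 0.318
finger_force: 40.3
t 6.35 pos [ 0.4829 -0.0207  0.0556] yaw 16.99 tilt 0.34 q6 1.02 F [-0.4  0.3 -0.1] op 0.318 ff 40.3
spin -0.01 xyz [0.0016 0.0003 0.0276]
```

```bash
python3 -m handwheel '[[[0.015,0,0,0.013,0],[0.015,0,0,0.01,0],[0.015,0,0,0.003,0],[0.015,0,0,0,0],[0.015,0,0,0,0]]]'
python3 w.py .4845 -.0205 .028 17
python3 -m handwheel '[[[0.015,0,0,0.002,0],[0.015,0,0,0,0],[0.02,0,0,0,0],[0.03,0,0,0,0],[0.043,0,0,0,0],[0.043,0,0,0,0],[0.043,0,0,0,0],[0.043,0,0,-0.005,0],[0.043,0,0,-0.015,0],[0.043,0,0,-0.035,0],[0.043,0,0,-0.04,0],[0.043,0,0,-0.04,0]]]'
```

```text
time: 6.77
eef_pos: [0.4853, -0.0213, 0.0322]
tcp_rot: [0.989, 0.148, 0.0, 0.0]
contact_force: [1.3, -0.2, -0.6]
opening: 0.312
finger_force: 40.3
t 6.77 pos [ 0.4853 -0.0213  0.0322] yaw 16.98 tilt 0.03 q6 1.02 F [ 1.3 -0.2 -0.6] op 0.312 ff 40.3
spin -0.02 xyz [-0.0005 -0.001   0.0042]
time: 7.77
eef_pos: [0.4841, -0.0208, 0.1658]
tcp_rot: [0.989, 0.148, -0.001, -0.0]
contact_force: [0.8, -0.0, 0.1]
opening: 0.503
finger_force: 0.0
```

```bash
python3 - <<'E'
from h import *
im={n:np.mean([viewer.read_camera(n) for _ in range(3)],0).astype(np.uint8) for n in('scene','top')}
T=lambda n,a,N=395:rect(n,im[n],*a,N)
a=np.hstack([T('top',(.53,.288,.0,.11)),T('scene',(.53,.288,.0,.11))])
b=np.hstack([cv2.resize(T('scene',(.4745,.0045,.03,.11)),(200,200)),cv2.resize(T('top',(.533,.285,.147,.04)),(200,200)),cv2.resize(im['scene'][170:250,315:410],(390,200),interpolation=2)])
cv2.imwrite('pics/dome.png',np.vstack([a,b]))
for n,p in(('top',(196,190)),('scene',(367,181))):
  for r in viewer.pinpoint(n,'dome_knob')[:2]+viewer.pinpoint(n,'dome')[:2]: print(n,np.array(r['xy'])*[560,420],on(n,*(np.array(r['xy'])*[560,420]),.133))
E
python3 -m handwheel '[[[0.06,0,0,-0.02,-5.6],[0.06,0,0,-0.04,-5.6],[0.06,0,0,-0.04,-5.6],[0.06,0,0,0,-5.6],[0.06,0,0,0,-5.6],[0.06,0,0,0,-5.5],[0.06,0,0,0,0]]]'
python3 w.py .533 .285 .25 50.5
```

```text
top [194.992 190.512] [0.52860389 0.2869771  0.133     ]
top [203.784 200.214] [0.50402618 0.26082515 0.133     ]
scene [366.912 180.39 ] [0.53011132 0.28194049 0.133     ]
scene [359.912 220.416] [0.63996934 0.15929027 0.133     ]
scene [256.816 235.41 ] [ 0.5651921  -0.05497838  0.133     ]
time: 8.85
eef_pos: [0.4848, -0.021, 0.2641]
tcp_rot: [0.904, 0.427, -0.001, -0.0]
contact_force: [0.4, -0.1, 0.3]
opening: 0.707
finger_force: 0.0
t 8.85 pos [ 0.4848 -0.021   0.2641] yaw 50.59 tilt 0.08 q6 0.44 F [ 0.4 -0.1  0.3] op 0.707 ff 0.0
spin 0.09 xyz [ 0.2668 -0.1574  0.0141]
```

View pics/dome.png

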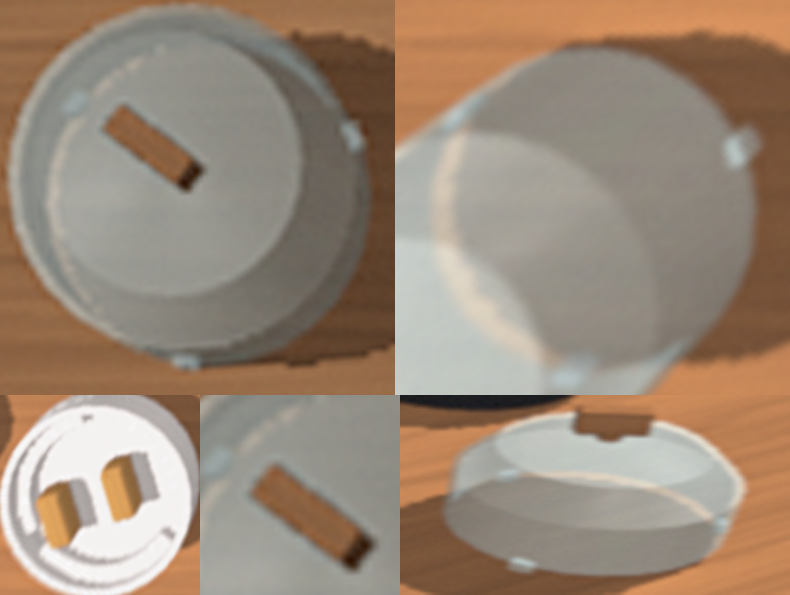

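Both rusks lie flat on the stand's floor (lower left). The dome's lugs show at (352,136), (186,362) and (75,103), giving lug yaw of about 53° and centre of about (0.528, 0.2855). I'm going to the knob.

```bash
python3 -m handwheel '[[[0.06,0,0,0,-1.4],[0.06,0.0335,-0.01934,0,0],[0.06,0.0335,-0.01934,0,0],[0.06,0.0335,-0.01934,0,0],[0.06,0.0335,-0.01934,0,0],[0.06,0.0335,-0.01934,0,0],[0.06,0.0335,-0.01934,0,0],[0.06,0.0335,-0.01934,0,0],[0.06,0.0335,-0.01934,0,0],[0.06,0,0,0.03,0],[0.06,0,0,0.03,0],[0.06,0,0,0,0]]]'
python3 -m handwheel '[[[0.06,0,0,0,0],[0.06,0,0,0,0]]]'
python3 w.py .528 .2855 .118 52
```

```text
time: 9.85
eef_pos: [0.5245, 0.2849, 0.1967]
tcp_rot: [0.899, 0.438, -0.007, -0.001]
contact_force: [-1.2, -0.7, -1.8]
opening: 0.7
finger_force: 0.0
time: 10.02
eef_pos: [0.5292, 0.2852, 0.2058]
tcp_rot: [0.899, 0.437, 0.0, 0.0]
contact_force: [0.2, 0.1, 0.2]
opening: 0.702
finger_force: 0.0
t 10.02 pos [0.5292 0.2852 0.2058] yaw 51.84 tilt 0.05 q6 0.99 F [0.2 0.1 0.2] op 0.702 ff 0.0
spin -0.16 xyz [-0.0005 -0.0011  0.0878]
```

```bash
python3 -m handwheel '[[[0.06,0,-0.001,0.03,0],[0.06,0,0,0.03,0],[0.06,0,0,0.018,0],[0.06,0,0,0.0095,0],[0.06,0,0,0,0],[0.06,0,0,0,0]]]'
python3 -m handwheel '[[[0.006,0,0,0,0],[0.006,0,0,0,0],[0.006,0,0,0,0],[0.006,0,0,0,0],[0.006,0,0,0,0],[0.006,0,0,0,0],[0.006,0,0,0,0]]]' 30
python3 w.py .528 .2855 .118 52
```

```text
time: 10.52
eef_pos: [0.5291, 0.286, 0.1192]
tcp_rot: [0.899, 0.437, 0.001, 0.0]
contact_force: [1.0, 0.3, 0.7]
opening: 0.704
finger_force: 0.0
time: 11.1
eef_pos: [0.5289, 0.2861, 0.1188]
tcp_rot: [0.899, 0.437, 0.001, 0.0]
contact_force: [1.2, -1.6, 5.1]
opening: 0.179
finger_force: 30.7
t 11.1 pos [0.5289 0.2861 0.1188] yaw 51.87 tilt 0.15 q6 0.99 F [ 1.2 -1.6  5.1] op 0.179 ff 30.7
spin -0.13 xyz [-0.001  -0.0004  0.0008]
```

```bash
python3 -m handwheel '[[[0.006,0,0,0,0],[0.006,0,0,0,0],[0.006,0,0,-0.01,0],[0.006,0,0,-0.02,0],[0.006,0,0,-0.03,0],[0.006,0,0,-0.03,0],[0.006,0,0,0,0],[0.006,0,0,0,0]]]' 70
python3 w.py .4745 .0045 .208 5.5
```

```text
time: 11.77
eef_pos: [0.528, 0.2863, 0.2084]
tcp_rot: [0.899, 0.438, 0.001, -0.0]
contact_force: [0.2, 0.6, -2.8]
opening: 0.178
finger_force: 68.5
t 11.77 pos [0.528  0.2863 0.2084] yaw 51.92 tilt 0.12 q6 0.99 F [ 0.2  0.6 -2.8] op 0.178 ff 68.5
spin 46.42 xyz [-0.0803  0.2754  0.0004]
```

```bash
python3 -m handwheel '[[[0.006,0,0,0,5.8],[0.006,0,0,0,5.8],[0.006,0,0,0,5.8],[0.006,0,0,0,5.8],[0.006,0,0,0,5.8],[0.006,0,0,0,5.8],[0.006,0,0,0,5.8],[0.006,0,0,0,5.8],[0.006,0,0,0,0]]]'
python3 -m handwheel '[[[0.006,-0.0073,0.025,0,0],[0.006,-0.0073,0.025,0,0],[0.006,-0.0073,0.025,0,0],[0.006,-0.0073,0.025,0,0],[0.006,-0.0073,0.025,0,0],[0.006,-0.0073,0.025,0,0],[0.006,-0.0073,0.025,0,0],[0.006,-0.0073,0.025,0,0],[0.006,-0.0073,0.025,0,0],[0.006,-0.0073,0.025,0,0],[0.006,-0.0073,0.0254,0,0],[0.006,0,0,0,0]]]'
python3 -m handwheel '[[[0.006,0,0,0,0],[0.006,0,0,0,0],[0.006,0,0,0,0]]]'
python3 w.py .4745 .0045 .208 5.5
python3 - <<'E'
from h import *
im=viewer.read_camera('scene'); t=viewer.read_camera('top')
s=get_state()['eef_pos']
a=cv2.resize(im[140:290,190:340],(400,400),interpolation=2)
cv2.imwrite('pics/over.png',np.hstack([a,rect('top',t,.4745,.0045,.09,.125,400)]))
cv2.imwrite('pics/r_s.png',im);cv2.imwrite('pics/r_t.png',t)
E
```

```text
time: 12.52
eef_pos: [0.5256, 0.2854, 0.2032]
tcp_rot: [0.999, 0.047, -0.004, 0.001]
contact_force: [0.2, 0.2, -3.8]
opening: 0.174
finger_force: 68.5
time: 13.52
eef_pos: [0.4723, 0.001, 0.205]
tcp_rot: [0.999, 0.048, -0.002, 0.001]
contact_force: [-0.3, -0.5, -4.2]
opening: 0.17
finger_force: 69.4
time: 13.77
eef_pos: [0.4738, 0.005, 0.2064]
tcp_rot: [0.999, 0.049, -0.001, -0.0]
contact_force: [-0.3, 0.3, -4.0]
opening: 0.172
finger_force: 69.4
t 13.77 pos [0.4738 0.005  0.2064] yaw 5.61 tilt 0.11 q6 1.27 F [-0.3  0.3 -4. ] op 0.172 ff 69.4
spin 0.11 xyz [ 0.0006  0.0005 -0.0016]
```

View pics/over.png

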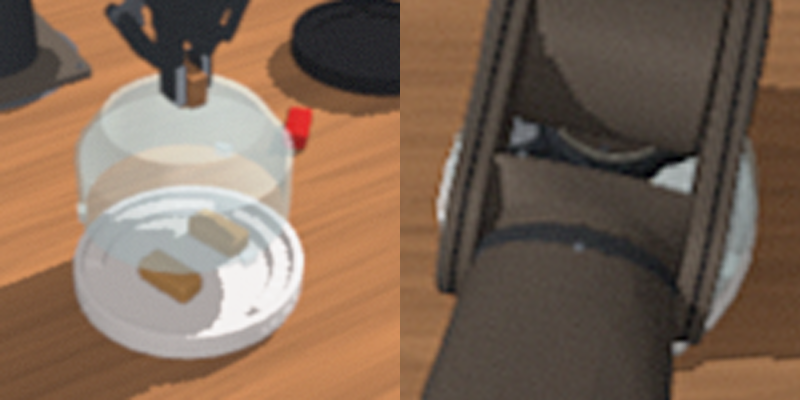

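Held upright above the stand: in the left crop, the dome's sides are at columns 78 and 293, and the stand's at 74 and 303. The arm blocks the top camera. I'll compare these with the projected outlines.

```bash
python3 - <<'E'
from h import *
def ext(c,r,zs):
    t=np.radians(np.arange(0,360,2)); P=np.array([proj('scene',(c[0]+r*np.cos(a),c[1]+r*np.sin(a),z)) for z in zs for a in t]); return P[:,0].min().round(1),P[:,0].max().round(1),P[:,1].min().round(1),P[:,1].max().round(1)
print('dome@TCP low wall',ext((.4738,.005),.092,[.095,.12]))
for c in((.4745,.0045),(.477,.0037),(.472,.0053)): print('stand',c,ext(c,.104,[0,.038]))
print('d/dx',proj('scene',(.485,.0045,.03))-proj('scene',(.475,.0045,.03)),'d/dy',proj('scene',(.475,.0145,.03))-proj('scene',(.475,.0045,.03)))
# measured stand extents, dome removed image
im=cv2.imread('pics/g1.png') 
im0=cv2.imread('pics/scene0.png'); h=cv2.cvtColor(im0,cv2.COLOR_BGR2HSV); w=((h[...,1]<45)&(h[...,2]>110)).astype(np.uint8)
k,l,s,_=cv2.connectedComponentsWithStats(w); i=l[250,265]; print('stand measured',s[i][0],s[i][0]+s[i][2]-1,s[i][1],s[i][1]+s[i][3]-1)
im=cv2.imread('pics/r_s.png').astype(int)
for r in(192,196,200,204): 
    g=im[r,205:315].astype(int); sat=g.max(1)-g.min(1); print(r,205+np.nonzero(sat<60)[0][[0,-1]], 'top expected')
E
```

```text
dome@TCP low wall (np.float64(219.0), np.float64(299.6), np.float64(185.6), np.float64(243.4))
stand (0.4745, 0.0045) (np.float64(216.6), np.float64(302.9), np.float64(209.1), np.float64(278.1))
stand (0.477, 0.0037) (np.float64(216.8), np.float64(303.3), np.float64(209.7), np.float64(278.9))
stand (0.472, 0.0053) (np.float64(216.5), np.float64(302.6), np.float64(208.5), np.float64(277.3))
d/dx [2.10569935 2.34571289] d/dy [ 3.52539859 -1.43402388]
stand measured 217 303 210 273
192 [220 298] top expected
196 [218 300] top expected
200 [218 299] top expected
204 [219 298] top expected
```

```bash
python3 -m handwheel '[[[0.006,0.001,0.0005,0.01,0],[0.006,0,0,0.015,0],[0.006,0,0,0.015,0],[0.006,0,0,0.007,0],[0.006,0,0,0,0],[0.006,0,0,0,0],[0.006,0,0,0.003,0],[0.006,0,0,0,0]]]'
python3 w.py .4748 .0045 .1488 5.5
python3 -m handwheel '[[[0.006,0,0,0.002,0],[0.006,0,0,0,0],[0.006,0,0,0,0]]]'
```

```text
time: 14.53
eef_pos: [0.4758, 0.0037, 0.1579]
tcp_rot: [0.999, 0.048, 0.001, 0.0]
contact_force: [0.4, 0.6, -4.1]
opening: 0.169
finger_force: 69.3
t 14.53 pos [0.4758 0.0037 0.1579] yaw 5.51 tilt 0.07 q6 1.27 F [ 0.4  0.6 -4.1] op 0.169 ff 69.3
spin 0.01 xyz [-0.001  -0.0009  0.0091]
time: 14.78
eef_pos: [0.4755, 0.0037, 0.1556]
tcp_rot: [0.999, 0.048, 0.0, 0.0]
contact_force: [0.6, -0.0, -3.9]
opening: 0.177
finger_force: 69.3
```

```bash
python3 -m handwheel '[[[0.006,-0.0005,-0.0005,0.002,0],[0.006,0,0,0,0],[0.006,0,0,0.0015,0],[0.006,0,0,0,0],[0.006,0,0,0,0]]]'|sed -n '2p;4p'
python3 -m handwheel '[[[0.006,0,0,0.0015,0],[0.006,0,0,0,0],[0.006,0,0,0,0]]]'|sed -n '2p;4p'
python3 -m handwheel '[[[0.006,0,0,0.0015,0],[0.006,0,0,0,0],[0.006,0,0,0,0]]]'|sed -n '2p;4p'
python3 w.py .4748 .0045 .1488 5.5
```

```text
eef_pos: [0.4747, 0.0042, 0.1517]
contact_force: [0.6, 0.9, -3.9]
eef_pos: [0.4747, 0.0042, 0.1502]
contact_force: [0.5, 0.0, -3.9]
eef_pos: [0.4751, 0.0041, 0.1492]
contact_force: [0.3, 0.2, -2.5]
t 15.7 pos [0.4751 0.0041 0.1492] yaw 5.5 tilt 0.04 q6 1.27 F [ 0.3  0.2 -2.5] op 0.172 ff 69.7
spin 0.0 xyz [-0.0003 -0.0004  0.0004]
```

```bash
for i in 1; do python3 -m handwheel '[[[0.006,0,0,0.001,0],[0.006,0,0,0,0],[0.006,0,0,0,0]]]'|sed -n '2p;4p'; done
python3 -m handwheel '[[[0.006,0,0,0.001,0],[0.006,0,0,0,0],[0.006,0,0,0,0]]]'|sed -n '2p;4p'
```

```text
eef_pos: [0.4754, 0.0041, 0.1486]
contact_force: [1.3, 1.3, 0.1]
eef_pos: [0.4752, 0.0042, 0.1467]
contact_force: [2.5, 0.6, -1.8]
```

```bash
python3 -m handwheel '[[[0.006,0,0,0.001,0],[0.006,0,0,0,0],[0.006,0,0,0,0]]]'|sed -n '2,4p'
python3 -m handwheel '[[[0.006,0,0,0.0015,0],[0.006,0,0,0,0],[0.006,0,0,0,0]]]'|sed -n '2,4p'
```

```text
eef_pos: [0.475, 0.0043, 0.1454]
tcp_rot: [0.999, 0.048, 0.0, -0.0]
contact_force: [3.3, 0.2, -3.8]
eef_pos: [0.475, 0.0042, 0.1442]
tcp_rot: [0.999, 0.048, 0.0, -0.0]
contact_force: [3.0, 0.7, -2.5]
```

The lugs are sinking into the pockets (below ledge height, with the dome's weight back on the gripper). Continuing gently.

```bash
python3 -m handwheel '[[[0.006,0,0,0.0012,0],[0.006,0,0,0,0],[0.006,0,0,0,0]]]'|sed -n '2,4p'
python3 -m handwheel '[[[0.006,0,0,0.0012,0],[0.006,0,0,0,0],[0.006,0,0,0,0]]]'|sed -n '2,4p'
python3 -m handwheel '[[[0.006,0,0,0.001,0],[0.006,0,0,0,0],[0.006,0,0,0,0]]]'|sed -n '2,4p'
```

```text
eef_pos: [0.475, 0.0042, 0.1432]
tcp_rot: [0.999, 0.048, 0.0, -0.0]
contact_force: [3.9, 1.2, -1.8]
eef_pos: [0.475, 0.0042, 0.1421]
tcp_rot: [0.999, 0.048, 0.0, -0.0]
contact_force: [3.9, 0.9, -2.3]
eef_pos: [0.4752, 0.0041, 0.1418]
tcp_rot: [0.999, 0.048, 0.0, 0.0]
contact_force: [0.7, 0.5, 3.9]
```

Home: the TCP is at 0.1418, as expected, and contact is felt. Letting go.

```bash
python3 -m handwheel '[[[0.025,0,0,-0.0005,0],[0.04,0,0,0,0],[0.05,0,0,0,0],[0.05,0,0,0,0],[0.05,0,0,-0.005,0],[0.05,0,0,-0.02,0],[0.05,0,0,-0.04,0],[0.05,0,0,-0.04,0],[0.05,0,0,-0.03,0],[0.05,0,0,0,0]]]'
python3 -m handwheel '[[[0.05,-0.002,0.035,0,0],[0.05,-0.002,0.035,0,0],[0.05,-0.002,0.035,0,0],[0.05,-0.002,0.035,0,0],[0.05,-0.002,0.035,0,0],[0.05,-0.002,0.035,0,0],[0.05,0,0.035,0,0],[0.05,0,0.035,0,0],[0.05,0,0,0,0],[0.05,0,0,0,0]]]'
python3 - <<'E'
from h import *
im={n:viewer.read_camera(n) for n in('scene','top')}
cv2.imwrite('pics/end.png',np.hstack([cv2.resize(im['scene'][170:290,200:320],(400,400),interpolation=2),rect('top',im['top'],.4745,.0045,.03,.12,400)]))
def ext(c,r,z):
    t=np.radians(np.arange(0,360,2)); P=np.array([proj('scene',(c[0]+r*np.cos(a),c[1]+r*np.sin(a),z)) for a in t]); return P
# knob top expected row if home / riding (crop coords)
for h in(.023,.030): print(h,[(proj('scene',(.475+.023*s,.0042,h+z))-[200,170])*400/120 for s in(-1,1) for z in(.147,.119)])
E
```

```text
time: 18.28
eef_pos: [0.478, 0.0035, 0.2851]
tcp_rot: [0.999, 0.048, 0.007, 0.002]
contact_force: [0.6, -0.3, 0.6]
opening: 0.583
finger_force: 0.0
time: 19.12
eef_pos: [0.4891, -0.277, 0.2755]
tcp_rot: [0.999, 0.047, -0.001, -0.001]
contact_force: [-0.6, 0.3, -0.3]
opening: 0.586
finger_force: 0.0
0.023 [array([179.80901127,  51.73545339]), array([180.79317885,  85.60058216]), array([215.04502278,  85.56251631]), array([215.3457108 , 119.92747454])]
0.03 [array([179.55676193,  43.05557374]), array([180.55078773,  77.25992295]), array([214.96788591,  76.74671672]), array([215.27169356, 111.46821129])]
```

View pics/end.png

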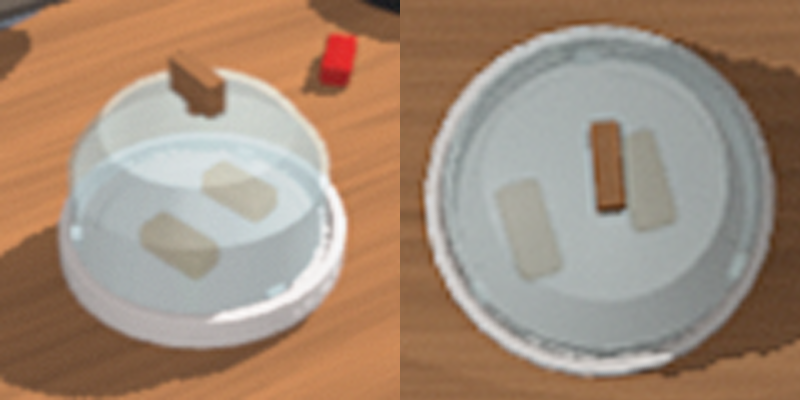

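The dome stands upright over both rusks. Its knob's far top corner is at about (175,53) and its near bottom at about (207,117), matching the home prediction (52 and 120) rather than riding on the ledge (43 and 111). The arm is clear.

```bash
python3 -c "
from plant import *
print(sign_off())"
```

```text
the job is handed in; nothing more can be done
None
```

The rusk from the saucer is on the stand beside the other, the dome is home over both with its lugs in the pockets, the empty saucer, server and timer were not touched, and the job is handed in (the verdict was not shown).

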